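Lock the filter cartridge into the air filter unit

TASK

Fit the loose filter cartridge into the air filter unit's socket: find by feel where its two pins drop into the slots, push it down against the spring and twist it a quarter turn clockwise until it locks, then let go. Do it gently: neither push nor wrench it with more than 50 N. Leave it locked and upright, and leave the other things where they are.

Things in the scene. Friction and masses are not known exactly. Their poses are not given: they have to be found in the camera images.
- cartridge: Loose filter cartridge, 0.1 to 0.2 kg, 92 mm high, standing spigot down. From below: metal spigot, diameter 32 (its end tapered to 26 over 4 mm), 28.5 long, with two side pins; metal shoulder, diameter 53, 28.5 to 34.5 mm up; smooth round grey bowl, diameter 46, 34.5 to 90.5 mm up: grip it there, at any yaw. Origin: centre of the spigot's lower end, z up the axis.
- pins (a point): Centre of the cartridge's two opposite pins, on its axis, 11 mm above the spigot's end. The pins are square bars, 6 x 6 mm, and lie along this x axis (both ways alike), 48 mm over their ends.
- filter_unit: Fixed air filter unit: aluminium flange 112 x 104 x 10 mm, on it a round grey housing, diameter 73, with a steel bayonet ring in its mouth 60 mm above the bench. Gauge on its -x side (to 53 mm from the axis, 50 high), brass hose stubs on its y sides (to 68 mm, 42 high). Origin: centre of the underside, z up.
- mouth (a point): Centre of the mouth, level with the ring's top; axes as the unit's. The bore has 1 mm to spare round the spigot. Two opposite slots, 10 mm wide, take the pins within 0.08 rad. The ring was clamped by eye: its slots lie 0.15 to 1.45 rad anticlockwise (from above) of this x axis. Off the slots the pins rest on the ring, spigot's end 8 mm below the mouth.
- spring_rest (a point): On the axis, 12 mm below the mouth: here the spigot's end meets the spring follower, pins in the slots; let go, the cartridge stands there by itself. Spring: 3.5 N here, 0.5 N more per mm; hard stop 15 mm lower. More than 10 mm below this point the pins clear the ring's underside and turn clockwise seen from above (anticlockwise is blocked).
- lock_level (a point): On the axis, 18 mm below the mouth. A quarter turn (1.57 rad) from the slots the pins meet an end stop (at 0.4 N m the ring slips round in its clamp). Ease the push there: the spring lifts the pins into pockets and the spigot's end rests at this point: locked. Turned too little it stays 4 mm lower; unturned it rises back to the spring_rest point.
- block_a: Bystander: a loose light wooden block 45 x 85 x 22 mm, origin at the centre of its underside.
- tape_measure: Bystander: a loose yellow and black tape measure 34 x 95 x 64 mm, standing, origin at the centre of its underside.
Not all that is in view belongs to the job. What is shaped like the cartridge but red is not meant.

How it is judged:
On the way, in this order (a step that is already met when the one before it is completed fails the run):
1. the cartridge's spigot stands in the mouth of the socket (horizontal distance between cartridge and mouth below 0.005 m and z of cartridge in the frame of mouth below -0.005 m), for 0.1 s.
2. the cartridge is pushed down against the spring, pins below the ring (horizontal distance between cartridge and mouth below 0.005 m and z of cartridge in the frame of mouth below -0.0205 m), for 0.1 s.
At the end, for the whole second after the job is handed in: The cartridge is locked and let go: upright within 0.12 rad, within 5 mm of the socket's axis, at rest, held by its pins in the pockets with the spigot's end 16 to 20 mm below the mouth against the spring (horizontal distance between cartridge and mouth below 0.005 m and angle between cartridge's own z axis and vertical below 0.12 rad and z of cartridge in the frame of mouth between -0.02 and -0.016 m and linear speed of cartridge below 0.01 m/s and contact force between the fingers and cartridge below 0.1 N); the robot touches nothing.
It fails at once if the cartridge is pressed or wrenched against the filter unit with more than 50 N (contact force between cartridge and filter_unit above 50 N).
It fails at once if a bystander (wooden block or tape measure) is moved by more than 20 mm (distance of any of block_a, tape_measure from where it was at the start of the episode above 0.02 m).
It also fails if it takes over 64 s, if anything falls off the work surface, if the arm or the gripper's body presses on something with over 40 N, if the wrist force passes 120 N, or if a joint passes its speed limit or range.

ROBOT

A 6-joint arm with a two-finger parallel gripper is mounted at the origin on the work surface; the furniture and walls round the work are solid. World frame = base frame: x ahead of the robot, y to its left, z up, the work surface at z = 0. Lengths are in m, angles in rad, forces in N, time in s.
With the tool pointing down it reaches from about 0.25 to 0.725 m from the base axis. Payload 4 kg.
Tool frame: the origin (TCP) lies midway between the tips of the shut fingers; the grasp point (between the pads) lies 19 mm behind it; z points along the fingers, y is the line along which they close (so a half turn about z gives the same grasp; the last joint's range is limited). The gripper opens to 85 mm and grips with 20 to 120 N. Pads are 22 mm wide; open, the fingers measure 114 mm over their backs; the gripper's body (76 mm by 85 mm) begins 54 mm behind the grasp point. The pads swing forward as they close: fully open they stand 13 mm farther back than shut.
Start: joints at [-1.225, 0.241, 0.005, 1.335, 0, 1.571], TCP at [0.169, -0.47, 0.231] pointing down, gripper open.
Joint ranges: [-2.72, 2.72], [-1.05, 1.87], [-1.09, 1.28], [-1.99, 2.15], [-1.42, 1.44], [-3.14, 3.14]. Speed limits (rad/s): [2.79, 2.79, 3.14, 3.14, 3.14, 3.14].

INTERFACE

Orientations are given as a unit quaternion [x, y, z, w].
In Python, from workcell import monitor, vision, job gives the robot as it stands.
- The arm moves only by the tool move_arm, never from a script. Its argument "moves" is a list that holds one entry, the list of rows, each a list of 5 numbers: the shift along the world's x, y, z in m, then the turn about the world's z in degrees, then the opening in per cent of the stroke, from 0 (shut) to 100 (fully open). In form: [[[x, y, z, turn, gripper], ...]]. A call has 1 to 5 rows; each row is the pose to reach, as a shift and turn from the pose commanded when the call began; what a row does not reach only later rows make up. A row lasts 1/8 s, in which the tool goes at most 62.5 mm and 10.7 degrees, less where a joint would pass 70% of its speed; a pose out of reach is approached as far as the arm can. A call with a gripper value outside its range is refused whole. The fingers move at their own pace and stop on an object; the grip force is fixed at half the most. Time passes only in rows, so rows that repeat a pose let the fingers close. It gives the time, the measured TCP pose, the force, the opening and the grip force at its end, in the units of the state.
- monitor.get_obs(): the state, without advancing time (a new reading comes with each control period).
- vision.camera(name): name is "side" or "top"; returns a dict with "color" (400x640x3 uint8, red, green, blue), "camera_matrix" (3x3 intrinsics, pixels), "k1" (the pictures are not rectified: a ray, as slopes to the right and down, at radius r is drawn at 1 + k1 r^2 times it, then the intrinsics apply), "eye" and "attitude" of the camera in the world. Camera axes: x right, y up, looking along -z (the intrinsics and any distortion apply to the point x, -y, -z); pixel columns grow to the right and rows downward; lengths in m; the calibration is good to about 2 mm. A picture is of the moment at which its call begins. There is no depth.
- job.job_done(): hands the job in; it is judged then, once.
The state is a dict: "clock": time; "joint_pos": joint angles; "joint_vel": joint speeds; "tau": joint torques, N m; "eef_pos": TCP position; "tool_rot": TCP orientation; "ft_force": force on the tool from outside, world axes, zero at the start; "ft_torque": the same for the moment, N m; "grip_width": finger opening in m; "grasp_force": force on a finger pad.
Only numpy, scipy, OpenCV 4.12 (cv2) and the standard library are available. Lean on these libraries where they do the work, as an engineer would, in place of code of your own. Each camera call takes 0.05 s, during which the arm holds its last target. There are 200 camera calls.

## Working session

There is one attempt and no reset: what is moved stays moved. The work goes in short steps, Python scripts to look and compute and a tool call to move; the robot and the scene stay as the last step left them, time stands still between calls to the robot, and variables do not carry over. Pictures are saved under pics/ and viewed, at most 10 in all, crops included, and the job is handed in when it is done.

Besides the shell and the picture viewer there is one more tool, called after "Emit:" by a JSON object that holds its "name" and its "arguments". move_arm: Moves the arm, as the interface text tells. Its arguments: {"type":"object","properties":{"moves":{"type":"array","items":{"type":"array","items":{"type":"array","items":{"type":"number"}}}}},"required":["moves"]}

```bash
mkdir -p pics; cat > h.py <<'E'
import numpy as np, cv2
from scipy.spatial.transform import Rotation as R
from workcell import monitor, vision, job
def ray(c,u,v):
    K=c["camera_matrix"]; K=np.array(K)
    d=np.array([(u-K[0,2])/K[0,0],(v-K[1,2])/K[1,1]]); s=d.copy()
    for _ in range(20): s=d/(1+c["k1"]*(s@s))
    a=np.array(c["attitude"]); M=R.from_quat(a).as_matrix() if a.size==4 else a
    return np.array(c["eye"]),M@np.array([s[0],-s[1],-1.])
def plane(c,u,v,z):
    e,d=ray(c,u,v); return e+d*(z-e[2])/d[2]
def proj(c,p):
    a=np.array(c["attitude"]); M=R.from_quat(a).as_matrix() if a.size==4 else a
    q=M.T@(np.array(p)-np.array(c["eye"])); s=np.array([q[0],-q[1]])/-q[2]
    s=s*(1+c["k1"]*(s@s)); K=np.array(c["camera_matrix"]); return K[:2,:2]@s+K[:2,2]
E
python3 - <<'E'
from h import *
for n in("top","side"):
    c=vision.camera(n); cv2.imwrite(f"pics/{n}0.png",c["color"][:,:,::-1]); print(n,c["eye"],c["attitude"],c["camera_matrix"],c["k1"])
print(monitor.get_obs())
E
```

```text
top [ 0.37265206 -0.00449027  1.07475131] [-0.0637728   0.06336169  0.70632769 -0.70215349] [[503.51252859   0.         325.21694381]
 [  0.         503.51252859 209.38711276]
 [  0.           0.           1.        ]] 0.04023435534157422
side [0.55569349 0.6631957  0.62953046] [ 1.00180240e-02  4.32282629e-01  9.01682197e-01 -7.63827650e-04] [[414.5419589    0.         324.68289352]
 [  0.         414.5419589  196.061882  ]
 [  0.           0.           1.        ]] -0.0872858580709501
{'clock': 0.1, 'joint_pos': array([-1.22498197e+00,  2.41334405e-01,  3.89630523e-03,  1.33519173e+00,
        4.95570789e-05,  1.57075472e+00]), 'joint_vel': array([-0.00089824, -0.00234692,  0.00221027, -0.00042482,  0.00201215,
       -0.00088332]), 'tau': array([-2.07474341e-04, -3.73137832e+01,  2.53009915e+01,  1.08905553e-02,
       -2.67934718e-05,  1.58086186e-05]), 'eef_pos': array([ 0.1693112 , -0.4698829 ,  0.23051784]), 'tool_rot': array([ 9.85084769e-01,  1.72067301e-01, -1.33296396e-04, -9.07347840e-04]), 'ft_force': array([-0.52760754,  0.22628036,  0.63364488]), 'ft_torque': array([-0.01042619,  0.0355659 ,  0.03780703]), 'grasp_force': 0.0, 'grip_width': 0.08579674970707231}
```

View pics/top0.png

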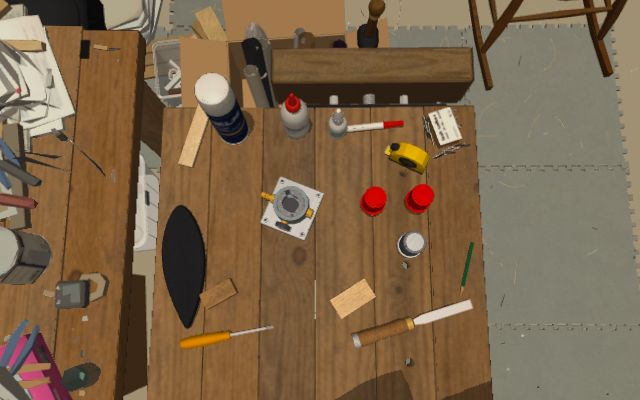

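View pics/side0.png

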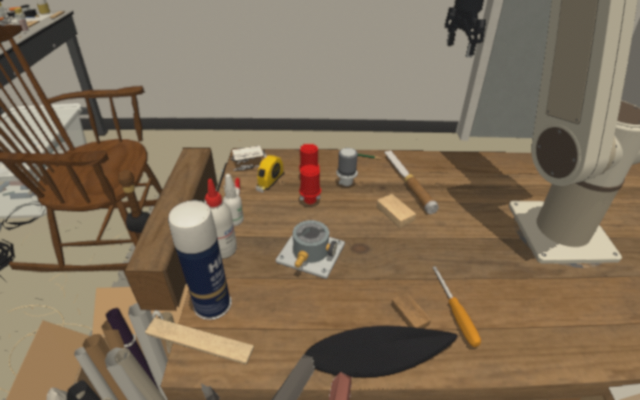

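In the top view, the grey cartridge is at about (411,244). The red look-alikes are at (374,201) and (420,199), and the filter unit is at (291,205). Only the grey one fits the description, and I'll confirm it in an enlarged crop.

```bash
python3 - <<'E'
from h import *
t=cv2.imread("pics/top0.png"); s=cv2.imread("pics/side0.png")
r=lambda im,x,y,w,h:cv2.resize(im[y:y+h,x:x+w],(400,300),interpolation=cv2.INTER_CUBIC)
cv2.imwrite("pics/crop0.png",np.vstack([np.hstack([r(t,371,214,80,60),r(t,246,170,80,60)]),np.hstack([r(s,307,140,80,60),r(s,271,215,80,60)])]))
c=vision.camera("top")
# hints
print("cart top approx",plane(c,411,240,.09),"unit mouth",plane(c,291,204,.06))
E
```

```text
cart top approx [ 0.48978548 -0.1724935   0.09      ] unit mouth [0.56900742 0.06571352 0.06      ]
```

View pics/crop0.png

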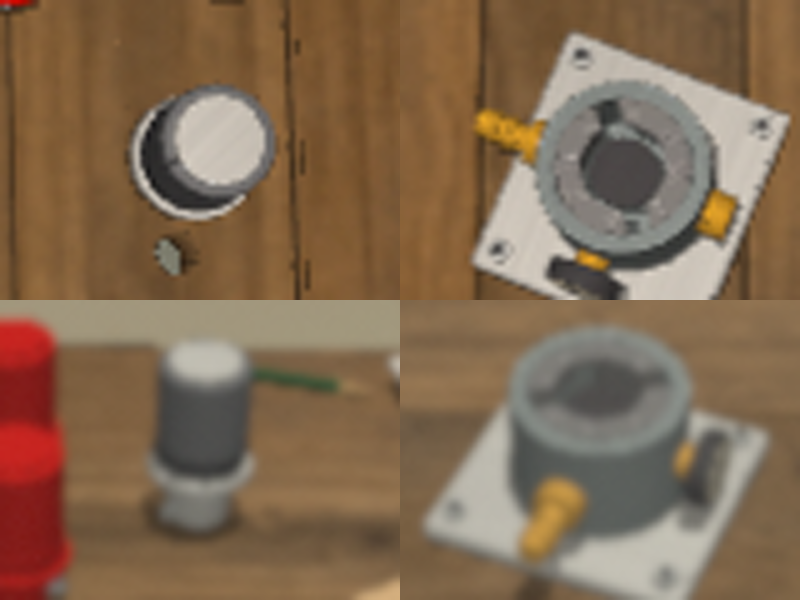

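The crop confirms the grey cartridge. In the top view its cap centre is at about (414.2,242.0), and in the side view at (348,151). The housing rim is centred at about (291.2,203.2). The slots show at about (287,193) and (292,216), and the gauge is at (283,225).

```bash
python3 - <<'E'
from h import *
c=vision.camera("top"); s=vision.camera("side")
def ell(c,box,hsvlo,hsvhi,name):
    x,y,w,h=box; im=cv2.cvtColor(c["color"][y:y+h,x:x+w],cv2.COLOR_RGB2HSV)
    m=cv2.inRange(im,hsvlo,hsvhi); cs,_=cv2.findContours(m,cv2.RETR_EXTERNAL,cv2.CHAIN_APPROX_NONE)
    k=max(cs,key=cv2.contourArea); e=cv2.fitEllipse(cv2.convexHull(k)); print(name,np.add(e[0],(x,y)),e[1],cv2.contourArea(k)); return np.add(e[0],(x,y))
p=ell(c,(398,226,32,38),(0,0,150),(180,70,255),"cap+shoulder")
print("cap",plane(c,414.2,242,.091),"scale",plane(c,425.8,242,.091)-plane(c,402.6,242,.091))
q=ell(c,(265,180,48,48),(80,20,80),(110,90,175),"rim")
print("mouth hand",plane(c,291.2,203.2,.06),"fit",plane(c,*q,.06))
def tri(a,b):
    e1,d1=ray(c,*a);e2,d2=ray(s,*b);t=np.linalg.lstsq(np.c_[d1,-d2],e2-e1,rcond=None)[0];return e1+d1*t[0],e2+d2*t[1]
print("tri cap",tri((414.2,242),(348,150.6)),"tri mouth",tri((291.2,203.2),(311,232)))
a=plane(c,287.4,193,.06);b=plane(c,292,215.6,.06);v=a-b;print("slot yaw",np.arctan2(v[1],v[0]),np.hypot(*v[:2]))
print("reds",plane(c,421,193,.09),plane(c,375,195,.09))
E
```

```text
cap+shoulder [414.39209557 241.43330097] (17.353553771972656, 18.02191162109375) 230.0
cap [ 0.48569653 -0.17843141  0.091     ] scale [-0.00022827 -0.04534018  0.        ]Traceback (most recent call last):
  File "<stdin>", line 9, in <module>
  File "<stdin>", line 6, in ell
ValueError: max() iterable argument is empty
```

```bash
python3 - <<'E'
from h import *
c=vision.camera("top"); s=vision.camera("side")
def tri(a,b):
    e1,d1=ray(c,*a);e2,d2=ray(s,*b);t=np.linalg.lstsq(np.c_[d1,-d2],e2-e1,rcond=None)[0];return e1+d1*t[0],e2+d2*t[1]
print("cap",plane(c,414.4,241.7,.092),plane(s,348,150.6,.092),tri((414.4,241.7),(348,150.6)))
print("mouth",plane(c,291.2,203.2,.06),plane(s,311,232,.06),tri((291.2,203.2),(311,232)))
a=plane(c,287.4,193,.06);b=plane(c,292,215.6,.06);v=a-b;print("slot yaw",np.arctan2(v[1],v[0]),np.hypot(*v[:2]),(a+b)/2)
print("reds",plane(c,421,193,.09),plane(c,375,195,.09))
g=c["color"][180:228,267:315]
gr=cv2.cvtColor(g,cv2.COLOR_RGB2HSV);print([list(map(int,gr[y,x])) for y,x in((4,24),(24,9),(23,45),(15,12),(25,25))])
E
```

```text
cap [ 0.48616938 -0.17866771  0.092     ] [ 0.4833308  -0.18180112  0.092     ] (array([ 0.48583637, -0.17815675,  0.09488295]), array([ 0.48367607, -0.17776934,  0.09456475]))
mouth [0.57067752 0.06531359 0.06      ] [0.56779155 0.06809614 0.06      ] (array([0.57097333, 0.06541786, 0.05848418]), array([0.56783604, 0.06590776, 0.05790564]))
slot yaw 0.20344850613653906 0.04827755849494093 [0.56849198 0.06839452 0.06      ]
reds [ 0.58398457 -0.19584477  0.09      ] [ 0.58049295 -0.1040374   0.09      ]
[[17, 25, 193], [36, 10, 125], [17, 25, 203], [17, 14, 130], [0, 20, 76]]
```

Emit:
{"name": "move_arm", "arguments": {"moves": [[[0.021, 0.0194, 0, 10, 100], [0.042, 0.0388, 0, 20, 100], [0.063, 0.0582, 0, 30, 100], [0.084, 0.0776, 0, 40, 100], [0.105, 0.097, 0, 50, 100]]]}}

```text
clock: 0.98
eef_pos: [0.2751, -0.3727, 0.2314]
tool_rot: [0.818, 0.575, 0.0, 0.0]
ft_force: [0.3, -0.9, 0.3]
grip_width: 0.0854
grasp_force: 0.0
```

Emit:
{"name": "move_arm", "arguments": {"moves": [[[0.021, 0.0194, 0, 10, 100], [0.042, 0.0388, 0, 20, 100], [0.063, 0.0582, 0, 30, 100], [0.084, 0.0776, 0, 40, 100], [0.105, 0.097, 0, 50, 100]]]}}

```text
clock: 1.6
eef_pos: [0.3801, -0.2757, 0.2313]
tool_rot: [0.499, 0.867, -0.0, 0.0]
ft_force: [-0.0, -0.1, -0.4]
grip_width: 0.0857
grasp_force: 0.0
```

Emit:
{"name": "move_arm", "arguments": {"moves": [[[0.021, 0.0194, 0, 10, 100], [0.042, 0.0388, 0, 20, 100], [0.063, 0.0582, 0, 30, 100], [0.084, 0.0776, 0, 40, 100], [0.1055, 0.097, 0, 50, 100]]]}}

```text
clock: 2.22
eef_pos: [0.4856, -0.1787, 0.2313]
tool_rot: [0.086, 0.996, -0.0, 0.0]
ft_force: [0.4, -0.1, -1.1]
grip_width: 0.0855
grasp_force: 0.0
```

Emit:
{"name": "move_arm", "arguments": {"moves": [[[0, 0, -0.05, 0, 100], [0, 0, -0.1, 0, 100], [0, 0, -0.14, 0, 100], [0, 0, -0.17, 0, 100], [0, 0, -0.183, 0, 100]]]}}

```text
clock: 2.85
eef_pos: [0.4837, -0.1789, 0.0465]
tool_rot: [0.089, 0.996, 0.0, -0.002]
ft_force: [-0.6, -0.1, -0.2]
grip_width: 0.0855
grasp_force: 0.0
```

Emit:
{"name": "move_arm", "arguments": {"moves": [[[0, 0, 0, 0, 60], [0, 0, 0, 0, 45], [0, 0, 0, 0, 30], [0, 0, 0, 0, 30], [0, 0, 0, 0, 30]]]}}

```text
clock: 3.48
eef_pos: [0.4863, -0.1798, 0.05]
tool_rot: [0.089, 0.996, -0.0, 0.002]
ft_force: [-1.1, 0.3, 5.8]
grip_width: 0.0449
grasp_force: 60.8
```

Emit:
{"name": "move_arm", "arguments": {"moves": [[[0, 0, 0.03, 0, 30], [0, 0.03, 0.07, 0, 30], [0, 0.06, 0.11, 0, 30], [0.01, 0.09, 0.13, 0, 30], [0.01, 0.11, 0.13, 0, 30]]]}}

```text
clock: 4.1
eef_pos: [0.4968, -0.0684, 0.1807]
tool_rot: [0.088, 0.996, -0.0, 0.003]
ft_force: [-0.4, -0.6, -1.1]
grip_width: 0.0448
grasp_force: 61.3
```

```bash
python3 - <<'E'
from h import *
o=monitor.get_obs();print(o["eef_pos"],o["ft_force"],o["grip_width"],o["joint_pos"])
s=vision.camera("side");p=proj(s,o["eef_pos"]-[0,0,.045]);print(p)
x,y=map(int,p);im=s["color"][y-35:y+25,x-40:x+40,::-1]
cv2.imwrite("pics/pin.png",cv2.resize(im,(800,600),interpolation=cv2.INTER_CUBIC));print(x-40,y-35)
E
```

```text
[ 0.4968384  -0.06844951  0.18073908] [-0.38671292 -0.57914626 -1.08148917] 0.04475329815877 [-1.36895097e-01  2.67535223e-01 -9.36155508e-02  1.20434410e+00
 -2.18292975e-05  3.99033951e-02]
[345.50593913 161.87492749]
305 126
```

View pics/pin.png

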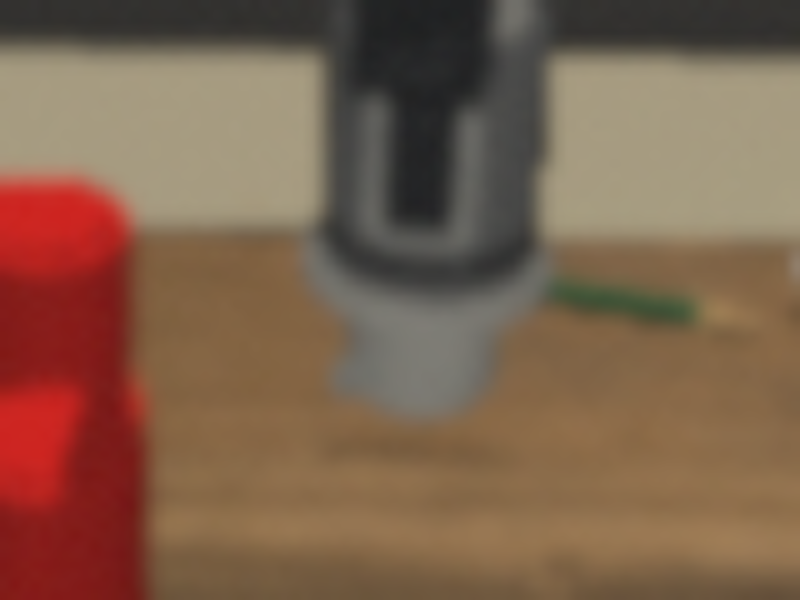

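The front pin shows at crop (345,375), which puts the pin yaw at roughly 0.6 rad. The slots lie at about 0.2 rad, so I'll turn about -23° and hover over the mouth.

Emit:
{"name": "move_arm", "arguments": {"moves": [[[0.015, 0.027, 0, -6, 30], [0.03, 0.054, 0, -12, 30], [0.045, 0.081, 0, -18, 30], [0.06, 0.108, -0.01, -23, 30], [0.075, 0.134, -0.03, -23, 30]]]}}

```text
clock: 4.78
eef_pos: [0.5709, 0.0651, 0.1485]
tool_rot: [0.286, 0.958, 0.0, 0.001]
ft_force: [0.7, -0.7, -2.2]
grip_width: 0.0448
grasp_force: 61.3
```

Emit:
{"name": "move_arm", "arguments": {"moves": [[[0, 0, 0, 0, 30], [0, 0, 0, 0, 30]]]}}

```text
clock: 5.03
eef_pos: [0.5695, 0.0641, 0.148]
tool_rot: [0.286, 0.958, -0.0, -0.0]
ft_force: [-0.8, -0.9, -1.0]
grip_width: 0.0449
grasp_force: 61.3
```

```bash
python3 - <<'E'
from h import *
o=monitor.get_obs();print(o["eef_pos"],o["ft_force"],o["grip_width"],o["joint_pos"])
s=vision.camera("side");e=o["eef_pos"];print("axis px",proj(s,e-[0,0,.015]),proj(s,e-[0,0,.048]))
x,y=proj(s,e-[0,0,.06]).astype(int);im=s["color"][y-30:y+30,x-40:x+40,::-1]
cv2.imwrite("pics/pin2.png",cv2.resize(im,(800,600),interpolation=cv2.INTER_CUBIC));print(x-40,y-30)
E
```

```text
[0.56946656 0.06406632 0.14803034] [-0.84965778 -0.91627166 -0.98596953] 0.04494154430054481 [ 1.12313476e-01  4.31724062e-01  5.70164964e-02  1.19738925e+00
 -5.32859283e-04  6.91583497e-01]
axis px [310.06198069 202.29527574] [310.12200071 215.48697845]
270 190
```

View pics/pin2.png

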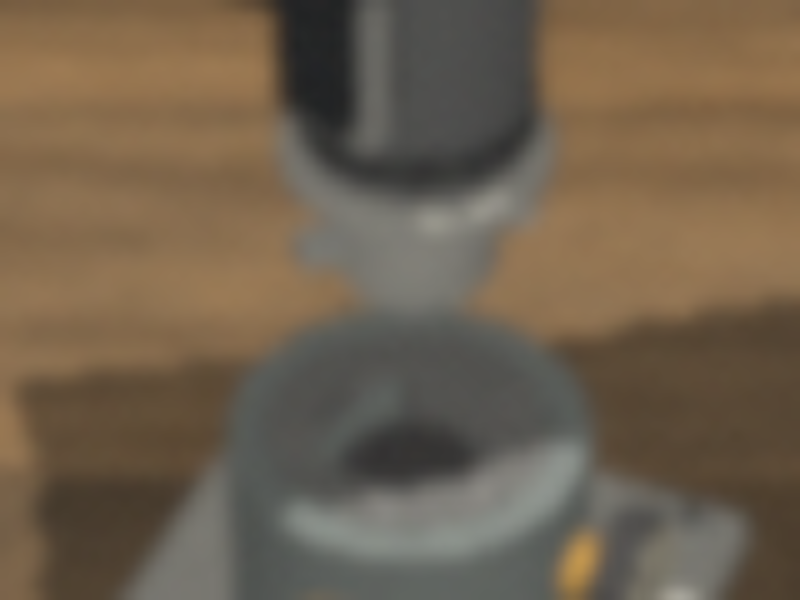

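The shoulder centre is at crop x≈416 and the housing at ≈412, so the cartridge needs about +0.8 mm in x. The pins look roughly along 0.2 rad, and I'll go down gently.

Emit:
{"name": "move_arm", "arguments": {"moves": [[[0.001, 0.001, -0.015, 0, 30], [0.001, 0.001, -0.027, 0, 30], [0.001, 0.001, -0.034, 0, 30], [0.001, 0.001, -0.039, 0, 30], [0.001, 0.001, -0.042, 0, 30]]]}}

```text
clock: 5.7
eef_pos: [0.5709, 0.0656, 0.106]
tool_rot: [0.286, 0.958, 0.0, -0.0]
ft_force: [-0.9, 0.3, -0.1]
grip_width: 0.0452
grasp_force: 61.3
```

Emit:
{"name": "move_arm", "arguments": {"moves": [[[0, 0, -0.002, 0, 30], [0, 0, -0.003, 0, 30], [0, 0, -0.004, 0, 30], [0, 0, -0.005, 0, 30], [0, 0, -0.005, 0, 30]]]}}

```text
clock: 6.32
eef_pos: [0.5713, 0.0659, 0.1018]
tool_rot: [0.285, 0.958, 0.0, 0.0]
ft_force: [0.0, 0.9, 3.0]
grip_width: 0.0447
grasp_force: 61.8
```

Emit:
{"name": "move_arm", "arguments": {"moves": [[[0, 0, -0.001, 0, 30], [0, 0, -0.002, 0, 30], [0, 0, -0.002, 0, 30]]]}}

```text
clock: 6.7
eef_pos: [0.5717, 0.0658, 0.1012]
tool_rot: [0.286, 0.958, 0.001, 0.001]
ft_force: [-2.4, 1.4, 9.4]
grip_width: 0.0453
grasp_force: 62.4
```

Contact on the ring with a light 9 N load. I'll sweep the yaw and watch z for the drop.

Emit:
{"name": "move_arm", "arguments": {"moves": [[[0, 0, 0, -3, 30], [0, 0, 0, -6, 30], [0, 0, 0, -9, 30], [0, 0, 0, -12, 30], [0, 0, 0, -12, 30]]]}}

```text
clock: 7.32
eef_pos: [0.5712, 0.0674, 0.0994]
tool_rot: [0.383, 0.924, 0.002, -0.0]
ft_force: [-0.8, 4.8, 0.3]
grip_width: 0.045
grasp_force: 62.0
```

Emit:
{"name": "move_arm", "arguments": {"moves": [[[0, 0.001, -0.001, 0, 30], [0, 0.001, -0.002, 0, 30], [0, 0.001, -0.003, 0, 30], [0, 0.001, -0.004, 0, 30], [0, 0.001, -0.004, 0, 30]]]}}

```text
clock: 7.95
eef_pos: [0.5714, 0.0675, 0.0969]
tool_rot: [0.384, 0.924, 0.001, 0.001]
ft_force: [-2.8, 3.9, 9.0]
grip_width: 0.0446
grasp_force: 62.7
```

Emit:
{"name": "move_arm", "arguments": {"moves": [[[0, 0, -0.001, 0, 30], [0, 0, -0.002, 0, 30], [0, 0, -0.003, 0, 30], [0, 0, -0.004, 0, 30], [0, 0, -0.004, 0, 30]]]}}

```text
clock: 8.57
eef_pos: [0.5714, 0.0676, 0.0933]
tool_rot: [0.384, 0.924, 0.001, 0.001]
ft_force: [-3.0, 4.1, 11.3]
grip_width: 0.0449
grasp_force: 62.7
```

Emit:
{"name": "move_arm", "arguments": {"moves": [[[-0.0005, 0.001, -0.002, 0, 30], [-0.0005, 0.001, -0.004, 0, 30], [-0.0005, 0.001, -0.006, 0, 30], [-0.0005, 0.001, -0.008, 0, 30], [-0.0005, 0.001, -0.0095, 0, 30]]]}}

```text
clock: 9.2
eef_pos: [0.5715, 0.0676, 0.0834]
tool_rot: [0.384, 0.923, 0.001, 0.001]
ft_force: [-2.4, 2.2, 10.1]
grip_width: 0.0446
grasp_force: 62.1
```

Emit:
{"name": "move_arm", "arguments": {"moves": [[[0, 0, 0, 0, 30], [0, 0, -0.001, 0, 30], [0, 0, -0.001, 0, 30]]]}}

```text
clock: 9.57
eef_pos: [0.5716, 0.0676, 0.0829]
tool_rot: [0.384, 0.923, 0.001, 0.001]
ft_force: [-2.9, 2.6, 10.4]
grip_width: 0.0453
grasp_force: 62.7
```

Emit:
{"name": "move_arm", "arguments": {"moves": [[[0, 0, 0, -8, 30], [0, 0, 0, -16, 30], [0, 0, 0, -24, 30], [0, 0, 0, -32, 30], [0, 0, 0, -40, 30]]]}}

```text
clock: 10.2
eef_pos: [0.5719, 0.0676, 0.083]
tool_rot: [0.679, 0.735, 0.001, 0.001]
ft_force: [-1.4, 2.0, 11.2]
grip_width: 0.0449
grasp_force: 62.2
```

```bash
python3 -c "
from h import *
o=monitor.get_obs();print(o['ft_force'],o['ft_torque'],o['joint_pos'],o['eef_pos'])"
```

```text
[-1.3683923   2.01733956 11.18830638] [0.58706503 0.51274169 0.07047314] [ 1.17861582e-01  4.87902558e-01 -3.51627514e-02  1.04375035e+00
 -3.00232178e-04  1.60952219e+00] [0.57193666 0.06763148 0.08295519]
```

Emit:
{"name": "move_arm", "arguments": {"moves": [[[0, 0, 0, -9, 30], [0, 0, 0, -18, 30], [0, 0, 0, -27, 30], [0, 0, 0, -35, 30], [0, 0, 0, -42, 30]]]}}

```text
clock: 10.82
eef_pos: [0.5721, 0.068, 0.083]
tool_rot: [0.897, 0.443, 0.002, 0.001]
ft_force: [-1.1, 4.2, 9.5]
grip_width: 0.045
grasp_force: 62.1
```

```bash
python3 -c "
from h import *
o=monitor.get_obs();print(o['ft_force'],o['ft_torque'],o['joint_pos'],o['eef_pos'])"
```

```text
[-1.13021152  4.20599824  9.52881748] [0.81212776 0.42792228 0.033229  ] [ 1.18076607e-01  4.87974834e-01 -3.50264488e-02  1.04337423e+00
  4.72419218e-04  2.34208733e+00] [0.57211476 0.06801346 0.08296121]
```

Emit:
{"name": "move_arm", "arguments": {"moves": [[[0, 0, 0, -2, 30], [0, 0, 0, -4, 30], [0, 0, 0, -5, 30], [0, 0, 0, -5, 30]]]}}

```text
clock: 11.32
eef_pos: [0.5721, 0.068, 0.083]
tool_rot: [0.914, 0.405, 0.002, 0.0]
ft_force: [-1.0, 3.3, 9.4]
grip_width: 0.0452
grasp_force: 62.1
```

```bash
python3 -c "
from h import *
o=monitor.get_obs();print(o['ft_torque'],o['joint_pos'][5])"
```

```text
[0.77360841 0.41538148 0.05099641] 2.425391242932098
```

Emit:
{"name": "move_arm", "arguments": {"moves": [[[0, 0, 0, -1, 30], [0, 0, 0, -2, 30], [0, 0, 0, -3, 30], [0, 0, 0, -3, 30]]]}}

```text
clock: 11.82
eef_pos: [0.5717, 0.068, 0.0829]
tool_rot: [0.924, 0.381, 0.002, 0.0]
ft_force: [-2.6, 3.5, 10.2]
grip_width: 0.0447
grasp_force: 62.0
```

```bash
python3 -c "
from h import *
o=monitor.get_obs();print(o['ft_torque'],o['joint_pos'][5])"
```

```text
[0.82660631 0.6721248  0.34972915] 2.476921661368535
```

The torque jumped to 0.35 N m, so the pins are at the end stop. Now I'll ease off the push.

Emit:
{"name": "move_arm", "arguments": {"moves": [[[0, 0, 0, 0.5, 30], [0, 0, 0.003, 0.5, 30], [0, 0, 0.006, 0.5, 30], [0, 0, 0.009, 0.5, 30], [0, 0, 0.01, 0.5, 30]]]}}

```text
clock: 12.45
eef_pos: [0.5713, 0.0677, 0.091]
tool_rot: [0.923, 0.385, 0.001, 0.0]
ft_force: [2.5, 3.1, 1.0]
grip_width: 0.0448
grasp_force: 61.4
```

Emit:
{"name": "move_arm", "arguments": {"moves": [[[0, 0, 0.001, 0, 30], [0, 0, 0.002, 0, 30], [0, 0, 0.002, 0, 30]]]}}

```text
clock: 12.82
eef_pos: [0.5711, 0.0675, 0.0919]
tool_rot: [0.923, 0.385, 0.0, 0.0]
ft_force: [5.7, 3.0, -3.6]
grip_width: 0.0449
grasp_force: 61.7
```

```bash
python3 -c "
from h import *
o=monitor.get_obs();print(o['ft_torque'],o['joint_pos'][5])"
```

```text
[ 0.90833925 -1.22394065  0.19158945] 2.468517527387945
```

It rose to the lock level and holds against a pull of about 4 N. I'll release it and back off upward.

Emit:
{"name": "move_arm", "arguments": {"moves": [[[0, 0, -0.0015, 0, 30], [0, 0, -0.0015, 0, 45], [0, 0, -0.0015, 0, 65], [0, 0, -0.0015, 0, 100], [0, 0, -0.0015, 0, 100]]]}}

```text
clock: 13.45
eef_pos: [0.5695, 0.067, 0.0906]
tool_rot: [0.923, 0.385, -0.001, 0.0]
ft_force: [0.1, -0.7, 0.1]
grip_width: 0.0854
grasp_force: 0.0
```

Emit:
{"name": "move_arm", "arguments": {"moves": [[[0, 0, 0, 0, 100], [0, 0, 0.02, 0, 100], [0, 0, 0.06, 0, 100], [0, 0, 0.1, 0, 100], [0, 0, 0.14, 0, 100]]]}}

```text
clock: 14.08
eef_pos: [0.5702, 0.0675, 0.2325]
tool_rot: [0.923, 0.385, -0.0, 0.0]
ft_force: [0.2, 0.7, 0.6]
grip_width: 0.0855
grasp_force: 0.0
```

Emit:
{"name": "move_arm", "arguments": {"moves": [[[-0.05, 0, 0.02, 0, 100], [-0.1, 0, 0.02, 0, 100], [-0.15, 0, 0.02, 0, 100], [-0.2, 0, 0.02, 0, 100], [-0.2, 0, 0.02, 0, 100]]]}}

```text
clock: 14.7
eef_pos: [0.367, 0.0672, 0.2514]
tool_rot: [0.923, 0.386, -0.001, -0.0]
ft_force: [0.8, 0.7, -0.1]
grip_width: 0.0852
grasp_force: 0.0
```

```bash
python3 - <<'E'
from h import *
t=vision.camera("top");s=vision.camera("side")
r=lambda c,x,y:cv2.resize(c["color"][y:y+60,x:x+80,::-1],(400,300),interpolation=cv2.INTER_CUBIC)
cv2.imwrite("pics/end.png",np.hstack([r(t,250,165),r(s,271,195)]))
# expected pixels of cap centre: locked top at .06-.018+.092
print(proj(t,[.5707,.0655,.134])-[250,165],proj(s,[.5678,.0665,.134])-[271,195],proj(s,[.5678,.0665,.130])-[271,195])
E
```

```text
[38.48034098 30.77563511] [39.92526506  7.73495508] [39.9298137   9.37527883]
```

View pics/end.png

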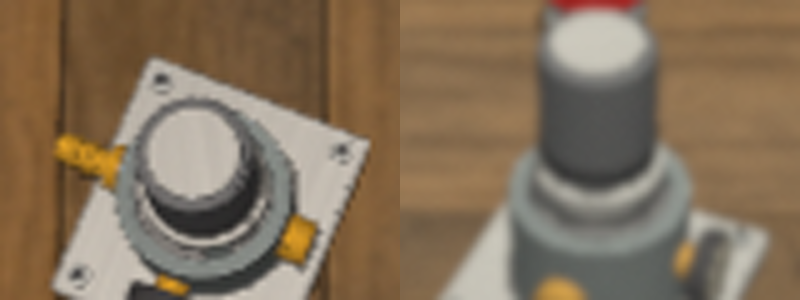

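```bash
python3 - <<'E'
from h import *
s=vision.camera("side"); im0=cv2.imread("pics/side0.png")[:,:,::-1]
def top(im,x0,x1,y0,y1): # subpixel row of the cap's far edge and cap/bowl edge along centre columns
    g=cv2.cvtColor(np.ascontiguousarray(im[y0:y1,x0:x1]),cv2.COLOR_RGB2GRAY).astype(float).mean(1); return np.round(g).astype(int)
print("before",[round(v,1) for v in proj(s,[.4833,-.1818,.092])],146,top(im0,346,351,146,180))
print("now",[round(v,1) for v in proj(s,[.5678,.0665,.134])],195,top(s["color"],309,314,195,240))
for z in(.130,.134,.142): print(z,proj(s,[.5678,.0665+.023,z-.0015]))
print("before front edge pred",proj(s,[.4833,-.1818+.023,.0905]))
print("shoulder front pred", [proj(s,[.5678,.0665+.0265,.06-d+.0345])[1] for d in(.018,.022)], "before",proj(s,[.4833,-.1818+.0265,.0345])[1])
E
```

```text
before [np.float64(348.0), np.float64(150.6)] 146 [150 154 166 180 187 189 190 189 184 166 138 112  93  82  79  78  78  78
  78  78  78  78  78  78  77  75  69  62  64  90 125 143 138 125]
now [np.float64(310.9), np.float64(202.7)] 195 [ 84 119 158 186 197 198 199 199 199 198 198 198 195 185 163 136 117 102
  90  83  83  82  83  83  83  83  82  82  82  83  82  82  82  78  69  60
  63  86 123 153 157 140 123 109 102]
0.13 [310.70020336 213.04450095]
0.134 [310.69458683 211.39657599]
0.142 [310.68335882 208.06747886]
before front edge pred [348.48213168 156.38421097]
shoulder front pred [np.float64(234.78041014599225), np.float64(236.2842693746919)] before 176.40149667390173
```

```bash
python3 - <<'E'
from h import *
s=vision.camera("side"); im0=cv2.imread("pics/side0.png")[:,:,::-1]
f=lambda im,y0,y1:np.round(cv2.cvtColor(np.ascontiguousarray(im[y0:y1,305:310]),cv2.COLOR_RGB2GRAY).astype(float).mean(1)).astype(int)
print("side0 from 216",f(im0,216,256)); print("now from 228",f(s["color"],228,256))
for y in(.0655,.0675): print("rim far/near",proj(s,[.5678,y-.0365,.06])[1],proj(s,[.5678,y+.0365,.06])[1],"cap edge -18/-12",proj(s,[.5678,y+.023,.1325])[1],proj(s,[.5678,y+.023,.1385])[1],"shoulder",proj(s,[.5678,y+.0265,.0765])[1],proj(s,[.5678,y+.0265,.0825])[1])
E
```

```text
side0 from 216 [115 113 113 118 126 135 135 130 125 122 114 102  91  88  88  88  85  82
  79  79  82  91 107 121 126 126 126 131 131 120 102  93  92  92  94 101
 110 118 121 117]
now from 228 [ 75  65  59  71  99 133 154 151 133 117 104  99 110 124 131 137 138 125
 107  98  96  97  99 106 116 125 127 122]
rim far/near 218.80016821548327 244.25016853140409 cap edge -18/-12 211.03893184312562 208.54705133714484 shoulder 234.4150271667655 232.14119521388182
rim far/near 219.45276600206424 244.99767617684324 cap edge -18/-12 211.75495023803418 209.26156092336407 shoulder 235.14649847917727 232.8718444552129
```

```bash
python3 -c "
from h import *
print(job.job_done())"
```

```text
the job is handed in; nothing more can be done
None
```

I pushed the grey cartridge down, turned it to its end stop, locked it in the socket and let go, then handed the job in; no verdict came back. It held against a light pull of about 4 N before I released it, and the last pictures, read closely, fit the locked height.

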